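# Unbolt and draw out the slide-file drawer, then close up its row of mailers

### The job

Make room for new slides in the green slide file: withdraw the safety bolt on its top, pull the upper drawer out as far as it goes by its bar pull, then slide the loose row of slide mailers back along its lane until it is closed up, without gaps, against the steel follower plate. Keep all five mailers standing upright and square on the drawer floor, and leave the drawer out and the bolt withdrawn. Leave the grey slide file shut and bolted, and do not disturb the vial, the dropper bottle or the orange slide box.

Things in the scene. Friction and masses are not known exactly. Their poses are not given: they have to be found in the camera images.
- green_front (a point): dark green steel slide file, fixed; this point is the middle of the foot of its front plane, on the bench; the cabinet's x points back (depth 360), y left as seen from the robot (width 206), z up (height 127). Two drawers, one above the other, each with a 12 mm thick overlaid front panel and a steel bar pull; only the upper one (panel 75 to 124 mm over the bench) moves.
- green_bolt (a joint): flat steel bolt across the cabinet's top, 30 mm behind the front plane; value in m, 0 = shot, 0.034 = fully withdrawn, at its stop. Slides along the cabinet's +y with about 2 N and stays where left. While it is shot its tip passes through a steel eye on the upper drawer and the drawer cannot open (2 mm of play); past 0.028 the tip is clear of the eye.
- green_knob (a point): red upright knob on the green bolt, 12 mm in diameter, from 138 to 162 mm over the bench, 14 mm to the +y side of the cabinet's middle when shot; this point is on its axis, 154 mm over the bench. Pushed along the cabinet's +y it withdraws the bolt. The straps and the drawer's eye beside it reach up to 142 mm. Axes as the cabinet's.
- green_drawer (a joint): upper drawer of the green cabinet; slides out towards the robot (-x of the cabinet): value in m, 0 = shut, 0.16 = fully out, at its stop. Runs stiffly (about 8 N) and stays where it is left. Two lanes side by side; the -y lane is full. Pressing the row home with more than about 8 N pushes the drawer shut again.
- green_eye (a point): steel eye of the bolt, standing on the green drawer front and moving with it: spans 24 to 48 mm to the -y side of the cabinet's middle, reaches from the front panel 42 mm back of the front plane, from 127 to 142 mm over the bench. The point is its centre. The bolt passes through it along y.
- green_pull (a point): middle of the bar of the green upper pull: 10 mm thick, 100 mm long along the cabinet's y, 109 mm over the bench, its centre 40 mm in front of the drawer's front panel (35 mm free between bar and panel), with a post at each end. Moves with the drawer; axes as the cabinet's. The lower drawer has the same pull 65 mm below.
- lane (a point): point on the floor of the +y lane of the green drawer (83 mm over the bench), mid-width, at the inner face of the front panel; moves with the drawer. Axes as the cabinet's: x along the lane, away from the robot. The lane is 93 mm wide, its walls 28 mm high, the panel 41 mm high over this floor. A steel follower plate closes the lane: its face is 170 mm from this point along +x.
- grey_front (a point): grey steel slide file of the same make, to be left alone; this point is the middle of the foot of its front plane, on the bench; the cabinet's x points back (depth 360), y left as seen from the robot (width 206), z up (height 127). Two drawers, one above the other, each with a 12 mm thick overlaid front panel and a steel bar pull; only the upper one (panel 75 to 124 mm over the bench) moves.
- grey_bolt (a joint): bolt of the grey cabinet, to be left shot; flat steel bolt across the cabinet's top, 30 mm behind the front plane; value in m, 0 = shot, 0.034 = fully withdrawn, at its stop. Slides along the cabinet's +y with about 2 N and stays where left. 
- grey_drawer (a joint): upper drawer of the grey cabinet, to be left shut; slides out towards the robot (-x of the cabinet): value in m, 0 = shut, 0.16 = fully out, at its stop. Runs stiffly (about 8 N) and stays where it is left. 
- vial_mid (a point): small glass vial with green contents and a black cap, 25 mm in diameter, 60 mm high, standing on the the middle of the green cabinet's top; point half-way up
- dropper_mid (a point): amber dropper bottle, 28 mm in diameter, 83 mm high, standing on the bench in front of the grey cabinet; point half-way up
- slide_box_mid (a point): closed orange slide box, 92 x 172 x 34 mm, lying on the grey cabinet's top; point at its centre
- mailer1_mid (a point): front (nearest the robot) (amber) mailer of the row: plastic slide mailer standing on its long edge, 16 mm thick along its x (along the lane), 84 mm long along its y, 32 mm high, about 55 g; the point is its centre, half-way up. The row stands in the +y lane, unseen until the drawer is open; its front starts 45 to 63 mm behind the panel's inner face.
- mailer2_mid (a point): second (blue) mailer of the row: plastic slide mailer standing on its long edge, 16 mm thick along its x (along the lane), 84 mm long along its y, 32 mm high, about 55 g; the point is its centre, half-way up. They slide easily (friction about 0.35); pushed well off its middle the row turns askew in the lane.
- mailer3_mid (a point): third (white) mailer of the row: plastic slide mailer standing on its long edge, 16 mm thick along its x (along the lane), 84 mm long along its y, 32 mm high, about 55 g; the point is its centre, half-way up. Gaps between mailers are 0.5 to 2.5 mm at the start; the row rides along with the drawer.
- mailer4_mid (a point): fourth (dark red) mailer of the row: plastic slide mailer standing on its long edge, 16 mm thick along its x (along the lane), 84 mm long along its y, 32 mm high, about 55 g; the point is its centre, half-way up.
- mailer5_mid (a point): rear (yellow) mailer of the row: plastic slide mailer standing on its long edge, 16 mm thick along its x (along the lane), 84 mm long along its y, 32 mm high, about 55 g; the point is its centre, half-way up. It starts 25 to 35 mm short of the follower plate.
Not all that is in view belongs to the job. Of the things that look like the part that bears slide_box_mid, the middle-sized one is meant.

How it is judged:
On the way, in this order (a step that is already met when the one before it is completed fails the run):
1. the green bolt is withdrawn while the drawer is still shut (value of joint green_bolt above 0.028 m and value of joint green_drawer below 0.01 m), for 0.1 s.
2. the green upper drawer is drawn out to within 12 mm of its stop (value of joint green_drawer above 0.148 m), for 0.2 s.
At the end, for the whole second after the job is handed in: Green drawer at rest within 20 mm of fully out, bolt past 0.028; rear mailer within 3.5 mm of the follower plate, at most 6 mm of gaps in the whole row; all five on the floor, upright (0.12 rad) and square (0.1 rad); grey drawer shut (10 mm), its bolt shot (12 mm); bystanders within 20 mm, upright (value of joint green_drawer above 0.14 m and value of joint green_bolt above 0.028 m and x of mailer5_mid in the frame of lane above 0.1585 m and x of mailer1_mid in the frame of lane above 0.092 m and angle between each of mailer1_mid, mailer2_mid, mailer3_mid, mailer4_mid, mailer5_mid's own z axis and vertical below 0.12 rad and angle between the x axis of each of mailer1_mid, mailer2_mid, mailer3_mid, mailer4_mid, mailer5_mid and the x axis of lane, either way round below 0.1 rad and z of each of mailer1_mid, mailer2_mid, mailer3_mid, mailer4_mid, mailer5_mid in the frame of lane below 0.02 m and velocity of joint green_drawer between -0.01 and 0.01 m/s and distance of each of vial_mid, dropper_mid, slide_box_mid from where it was at the start of the episode below 0.02 m and angle between each of vial_mid, dropper_mid, slide_box_mid's own z axis and vertical below 0.3 rad and value of joint grey_drawer below 0.01 m and value of joint grey_bolt below 0.012 m); the robot touches nothing.
It fails at once if a mailer is tipped over (more than 0.5 rad) or lifted more than 12 mm off the drawer floor (angle between any of mailer1_mid, mailer2_mid, mailer3_mid, mailer4_mid, mailer5_mid's own z axis and vertical above 0.5 rad or z of any of mailer1_mid, mailer2_mid, mailer3_mid, mailer4_mid, mailer5_mid in the frame of lane above 0.028 m).
It fails at once if the grey file is unbolted or opened (value of joint grey_drawer above 0.01 m or value of joint grey_bolt above 0.012 m).
It fails at once if the vial, dropper bottle or slide box is moved more than 20 mm or tipped (distance of any of vial_mid, dropper_mid, slide_box_mid from where it was at the start of the episode above 0.02 m or angle between any of vial_mid, dropper_mid, slide_box_mid's own z axis and vertical above 0.3 rad).
It also fails if it takes over 51 s, if anything falls off the work surface, if the arm or the gripper's body presses on something with over 40 N, if the wrist force passes 120 N, or if a joint passes its speed limit or range.

### The arm

A 6-joint arm with a two-finger parallel gripper is mounted at the origin on the work surface. World frame = base frame: x ahead of the robot, y to its left, z up, the work surface at z = 0. Lengths are in m, angles in rad, forces in N, time in s.
With the tool pointing down it reaches from about 0.425 to 0.95 m from the base axis. Payload 3.5 kg.
Tool frame: the origin (TCP) lies midway between the tips of the shut fingers; the grasp point (between the pads) lies 19 mm behind it; z points along the fingers, y is the direction in which the jaws open and shut (so a half turn about z gives the same grasp; the last joint's range is limited). The gripper opens to 85 mm and grips with 20 to 120 N. Pads are 22 mm wide; open, the fingers measure 114 mm over their backs; the gripper's body (76 mm by 85 mm) begins 54 mm behind the grasp point. The pads swing forward as they close: fully open they stand 13 mm farther back than shut.
Start: joints at [1.186, 0.286, 1.577, -0, 1.279, -0.15], TCP at [0.157, 0.656, 0.231] pointing down, gripper open.
Joint ranges: [-2.77, 2.77], [-0.9, 2.22], [0.21, 2.48], [-1.53, 4.67], [0.24, 2.81], [-2.84, 2.84]. Speed limits (rad/s): [2.79, 2.79, 3.14, 3.14, 3.14, 3.14].

### API

Orientations are given as a unit quaternion [x, y, z, w].
In Python, from plant import ctrl gives the robot as it stands.
- The arm moves only by the tool apply_moves, never from a script. Its argument "moves" is a list that holds one entry, the list of rows, each a list of 7 numbers: the shift along the tool's x, y, z in m, then the turn, a rotation vector about the tool's x, y, z in degrees, then the gripper's target within -1 to 1 (shut at 1, half-way at 0, fully open at -1). In form: [[[tx, ty, tz, ax, ay, az, hand], ...]]. A call has 1 to 12 rows; each row shifts and turns the pose as measured when the row begins, along the tool's axes as they then stand; what a row does not reach is not made up. A row lasts 1/10 s, in which the tool goes at most 50 mm and 8.59 degrees, less where a joint would pass 70% of its speed; a pose out of reach is approached as far as the arm can. A call with a gripper value outside its range is refused whole. The fingers move at their own pace and stop on an object; "force" is the grip in N (left out, the last holds). Time passes only in rows, so rows that do not move let the fingers close. It gives the time, the measured TCP pose, the force and the opening at its end, in the units of the state.
- ctrl.get_state(): the state, without advancing time (a new reading comes with each control period).
- ctrl.read_camera(name): name is "side" or "top" or "wrist"; returns the picture (480x640x3 uint8, red, green, blue); there is no depth.
- ctrl.get_calibration(name): a dict with "camera_matrix" (3x3 intrinsics, pixels), "k1" (the pictures are not rectified: a ray, as slopes to the right and down, at radius r is drawn at 1 + k1 r^2 times it, then the intrinsics apply), "cam_to_world" (4x4, takes a point from camera to world coordinates). Camera axes: x right, y up, looking along -z (the intrinsics and any distortion apply to the point x, -y, -z); pixel columns grow to the right and rows downward; lengths in m; the calibration is good to about 2 mm. A picture is of the moment at which its call begins: read the wrist's pose just before it. get_calibration takes no time and is no camera call; for the wrist camera it gives the pose at the moment of the call.
- ctrl.sign_off(): hands the job in, once; it reports no verdict.
The state is a dict: "time": time; "qpos": joint angles; "dq": joint speeds; "joint_efforts": joint torques, N m; "eef_pos": TCP position; "tcp_rot": TCP orientation; "contact_force": force on the tool from outside, world axes, zero at the start; "wrist_torque": the same for the moment, N m; "opening": opening from 0.0 (shut) to 1.0 (fully open).
Only numpy, scipy, OpenCV 4.12 (cv2) and the standard library are available. Lean on these libraries where they do the work, as an engineer would, in place of code of your own. Each camera call takes 0.05 s, during which the arm holds its last target. There are 200 camera calls.

## Working session

There is one attempt and no reset: what is moved stays moved. The work goes in short steps, Python scripts to look and compute and a tool call to move; the robot and the scene stay as the last step left them, time stands still between calls to the robot, and variables do not carry over. Pictures are saved under pics/ and viewed, about 8 in all and at most 12, crops included, and the job is handed in when it is done.

Besides the shell and the picture viewer there is one more tool, called after ">>>" as name(argument=value, ...) on one line, values as JSON. apply_moves: Moves the arm, as the interface text tells. Its arguments: {"type":"object","properties":{"moves":{"type":"array","items":{"type":"array","items":{"type":"array","items":{"type":"number"}}}},"force":{"type":"number"}},"required":["moves"]}

```bash
mkdir -p pics; cat > h.py <<'E'
import numpy as np, cv2
from plant import ctrl
def snap(c,fn,crop=None,scale=1):
    im=ctrl.read_camera(c)[:,:,::-1].copy()
    cv2.imwrite('pics/raw_'+fn,im)
    if crop: x0,y0,x1,y1=crop; im=im[y0:y1,x0:x1]
    if scale!=1: im=cv2.resize(im,None,fx=scale,fy=scale,interpolation=cv2.INTER_CUBIC)
    cv2.imwrite('pics/'+fn,im)
def ray(cal,u,v):
    K=np.array(cal['camera_matrix']);T=np.array(cal['cam_to_world'])
    p=cv2.undistortPoints(np.array([[[u,v]]],float),K,np.array([cal['k1'],0,0,0,0.]))[0,0]
    return T[:3,3],T[:3,:3]@np.array([p[0],-p[1],-1])
def atz(cal,u,v,z):
    o,d=ray(cal,u,v); return o+d*(z-o[2])/d[2]
def proj(cal,P):
    K=np.array(cal['camera_matrix']);T=np.array(cal['cam_to_world'])
    c=T[:3,:3].T@(np.array(P)-T[:3,3]);a=c[0]/-c[2];b=-c[1]/-c[2]
    f=1+cal['k1']*(a*a+b*b)
    return K[0,0]*a*f+K[0,2],K[1,1]*b*f+K[1,2]
E
python3 - <<'E'
from h import *
snap('top','t1.png');snap('side','s1.png')
for c in('top','side'):
    k=ctrl.get_calibration(c);print(c,k)
print(ctrl.get_state())
E
```

```text
top {'camera_matrix': array([[581.28017893,   0.        , 314.36591418],
       [  0.        , 581.28017893, 233.63156876],
       [  0.        ,   0.        ,   1.        ]]), 'k1': -0.14491313195422353, 'cam_to_world': array([[ 0.02376502,  0.99188828, -0.1248714 ,  0.46613528],
       [-0.99952699,  0.02601324,  0.01640446, -0.07871601],
       [ 0.0195197 ,  0.12442249,  0.99203731,  1.39105567],
       [ 0.        ,  0.        ,  0.        ,  1.        ]])}
side {'camera_matrix': array([[612.86711402,   0.        , 322.11637135],
       [  0.        , 612.86711402, 242.26316258],
       [  0.        ,   0.        ,   1.        ]]), 'k1': -0.09657827839976217, 'cam_to_world': array([[ 0.82582235,  0.35653318, -0.4369228 ,  0.172243  ],
       [-0.56389902,  0.53024614, -0.63313263, -0.7538518 ],
       [ 0.00594384,  0.76923542,  0.63893782,  0.78306504],
       [ 0.        ,  0.        ,  0.        ,  1.        ]])}
{'time': 0.1, 'qpos': array([ 1.18600741e+00,  2.87091324e-01,  1.57802105e+00, -2.65893877e-06,
        1.27861731e+00, -1.50015349e-01]), 'dq': array([ 2.11408953e-03, -2.01319827e-03, -3.09540868e-03, -2.68514972e-05,
       -1.12279152e-03, -5.92181839e-04]), 'joint_efforts': array([ 4.98588124e-04, -4.07295227e+01, -2.93699241e+01, -1.63030868e-04,
        3.37760794e-03,  3.78461593e-06]), 'eef_pos': array([0.15677701, 0.65593079, 0.23008118]), 'tcp_rot': array([ 1.17116928e-01,  9.93117558e-01, -1.03087873e-03, -2.81103313e-04]), 'contact_force': array([-0.47887405, -0.26318626,  0.49363366]), 'wrist_torque': array([0.01920672, 0.07486104, 0.01575038]), 'opening': 1.001448442209506}
```

View pics/t1.png

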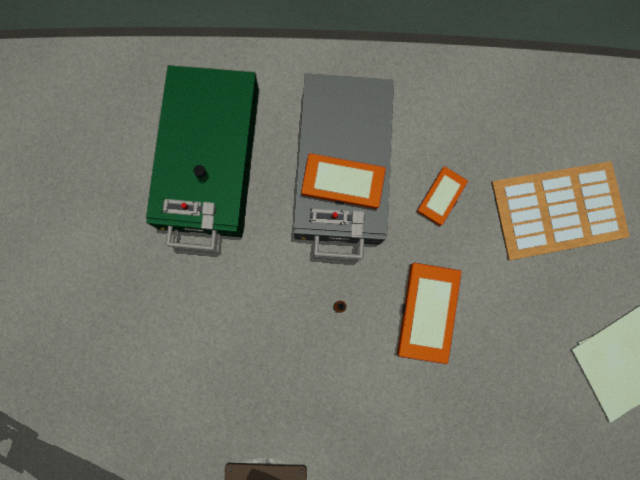

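View pics/s1.png

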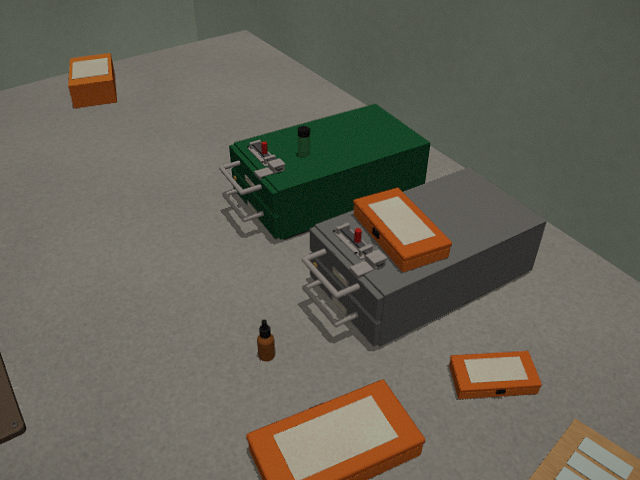

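The top picture shows the green file (knob ~(184,206), pull bar ~(193,248), vial (200,172)). The grey file carries the box (343,181). The other orange boxes are at (443,196) smaller and (430,313) larger, so the one on grey is the middle-sized. I'll confirm with an enlarged crop.

```bash
python3 - <<'E'
from h import *
im=cv2.imread('pics/raw_t1.png')[50:270,130:400]
cv2.imwrite('pics/c1.png',cv2.resize(im,None,fx=2.7,fy=2.7,interpolation=cv2.INTER_CUBIC))
im=cv2.imread('pics/raw_s1.png')[90:250,205:445]
cv2.imwrite('pics/c2.png',cv2.resize(im,None,fx=3.3,fy=3.3,interpolation=cv2.INTER_CUBIC))
E
```

```text
(no output)
```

View pics/c1.png

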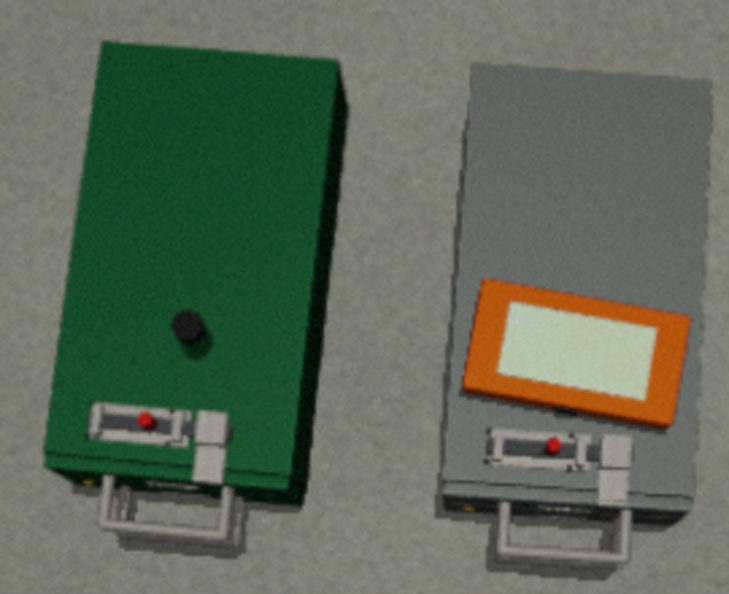

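View pics/c2.png

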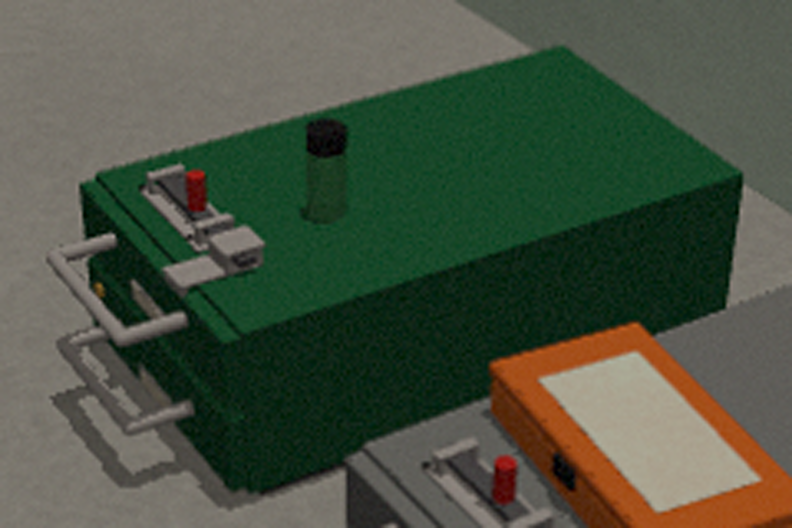

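Crops: green knob top at c1 (146,418), pull bar ends (104,524)/(230,532), top corners (103,42)/(338,60). The slide box is on the grey file, as described, and isn't to be touched. Fit the cabinet's pose from both views.

```bash
python3 - <<'E'
from h import *
from scipy.optimize import least_squares
ct,cs=ctrl.get_calibration('top'),ctrl.get_calibration('side')
A=lambda x,y:(130+x/2.7,50+y/2.7); B=lambda x,y:(205+x/3.3,90+y/3.3)
obs=[(ct,A(103,42),(.36,.103,.127)),(ct,A(338,60),(.36,-.103,.127)),(ct,A(48,453),(0,.103,.127)),
(ct,A(146,418),(.03,.014,.162)),(ct,A(104,524),(-.052,.05,.111)),(ct,A(230,532),(-.052,-.05,.111)),
(cs,B(740,175),(.36,-.103,.127)),(cs,B(563,47),(.36,.103,.127)),(cs,B(196,174),(.03,.014,.160)),(cs,B(240,333),(0,-.103,.127)),(cs,B(98,180),(0,.103,.127)),
(cs,B(52,255),(-.052,.05,.109)),(cs,B(124,338),(-.052,-.05,.109))]
def W(p,l):
    c,s=np.cos(p[2]),np.sin(p[2]);return np.array([p[0]+c*l[0]-s*l[1],p[1]+s*l[0]+c*l[1],l[2]])
def f(p): return np.concatenate([np.array(proj(c,W(p,l)))-uv for c,uv,l in obs])
r=least_squares(f,[.5,.2,0.],loss='soft_l1');p=r.x
print(p,np.degrees(p[2]));print(f(p).reshape(-1,2).round(1))
for n,l in dict(knob=(.03,.014,.154),pull=(-.052,0,.109),pullout=(-.212,0,.109),laneout=(-.16,.0485,.083)).items(): print(n,W(p,l),np.hypot(*W(p,l)[:2]))
print('vial',atz(ct,*A(188,325),.187), 'wristcal',ctrl.get_calibration('wrist'))
np.save('cab.npy',p)
E
```

```text
[ 0.64458493  0.16879458 -0.0651615 ] -3.733479115456182
[[ 0.1 -0.8]
 [ 1.2 -0.7]
 [-0.7 -0.2]
 [ 0.9  0.3]
 [ 0.9 -0.2]
 [-1.5  0.9]
 [ 1.2 -1.3]
 [-0.6 -1.7]
 [-0.4  0.7]
 [ 0.6 -0.2]
 [-1.6 -2.5]
 [ 0.2  0.8]
 [-0.9  0.2]]
knob [0.67543288 0.1808114  0.154     ] 0.6992155133898625
pull [0.59269529 0.17218058 0.109     ] 0.6171983907713409
pullout [0.43303485 0.18259904 0.109     ] 0.4699591358230288
laneout [0.48808259 0.22761011 0.083     ] 0.538545239124417
vial [0.746724   0.14833008 0.187     ] wristcal {'camera_matrix': array([[391.31722662,   0.        , 315.94048317],
       [  0.        , 391.31722662, 240.03352683],
       [  0.        ,   0.        ,   1.        ]]), 'k1': -0.014229957423561125, 'cam_to_world': array([[ 0.23157725, -0.92751827, -0.29339708,  0.08203413],
       [ 0.97281274,  0.21995312,  0.0724982 ,  0.67535197],
       [-0.0027098 , -0.30220935,  0.95323773,  0.37295733],
       [ 0.        ,  0.        ,  0.        ,  1.        ]])}
```

```bash
cat >> h.py <<'E'
from scipy.spatial.transform import Rotation as R
def Wp(l,p=None):
    p=np.load('cab.npy') if p is None else p
    c,s=np.cos(p[2]),np.sin(p[2]);return np.array([p[0]+c*l[0]-s*l[1],p[1]+s*l[0]+c*l[1],l[2]])
def cab(w):
    p=np.load('cab.npy');c,s=np.cos(p[2]),np.sin(p[2]);d=w[:2]-p[:2]
    return np.array([c*d[0]+s*d[1],-s*d[0]+c*d[1],w[2]])
def goal(l=None):
    "tool-frame turn to: z down, tool y along cabinet y; tool shift after that turn, to cabinet point l"
    s=ctrl.get_state();p=np.load('cab.npy');a=p[2]
    Rd=np.array([[-np.cos(a),-np.sin(a),0],[-np.sin(a),np.cos(a),0],[0,0,-1]]).T
    Rd=np.column_stack([[-np.cos(a),-np.sin(a),0],[-np.sin(a),np.cos(a),0],[0,0,-1]])
    Rc=R.from_quat(s['tcp_rot']).as_matrix()
    print('t',round(s['time'],2),'cab tcp',(cab(s['eef_pos'])*1e3).round(1),'turn deg',np.degrees(R.from_matrix(Rc.T@Rd).as_rotvec()).round(2),'F',s['contact_force'].round(1),'open',round(s['opening'],3))
    if l is not None: print('shift aligned mm',(Rd.T@(Wp(l)-s['eef_pos'])*1e3).round(1),' now-frame',(Rc.T@(Wp(l)-s['eef_pos'])*1e3).round(1))
E
python3 -c "
from h import *
goal((.03,-.018,.23))"
```

```text
t 0.1 cab tcp [-518.5  454.3  230.1] turn deg [-0.12 -0.03 -9.72] F [-0.5 -0.3  0.5] open 1.001
shift aligned mm [-5.485e+02 -4.723e+02  1.000e-01]  now-frame [-620.4 -373.     0.7]
```

>>> apply_moves(moves=[[[0,0,0,0,0,-4.9,1],[0,0,0,0,0,-4.9,1],[-0.036,-0.031,0,0,0,0,1],[-0.036,-0.031,0,0,0,0,1],[-0.036,-0.031,0,0,0,0,1],[-0.036,-0.031,0,0,0,0,1],[-0.036,-0.031,0,0,0,0,1],[-0.036,-0.031,0,0,0,0,1],[-0.036,-0.031,0,0,0,0,1],[-0.036,-0.031,0,0,0,0,1],[-0.036,-0.031,0,0,0,0,1],[-0.036,-0.031,0,0,0,0,1]]])

```text
time: 1.3
eef_pos: [0.5041, 0.3165, 0.2224]
tcp_rot: [0.022, 1.0, -0.005, -0.004]
contact_force: [-1.0, 0.7, 0.5]
opening: 0.001
```

```bash
python3 -c "
from h import *
goal((.03,-.018,.23))"
```

```text
t 1.3 cab tcp [-149.8  138.2  222.4] turn deg [-0.57 -0.47  1.21] F [-1.   0.7  0.5] open 0.001
shift aligned mm [-179.8 -156.2   -7.6]  now-frame [-176.4 -160.1   -7.5]
```

>>> apply_moves(moves=[[[-0.035,-0.032,-0.003,-0.57,-0.47,1.2,1],[-0.036,-0.031,-0.002,0,0,0,1],[-0.036,-0.031,-0.002,0,0,0,1],[-0.036,-0.031,0,0,0,0,1],[-0.033,-0.028,0,0,0,0,1],[0,0,0,0,0,0,1],[0,0,0,0,0,0,1]]])

```text
time: 2.0
eef_pos: [0.6777, 0.1384, 0.224]
tcp_rot: [0.037, 0.999, -0.001, -0.003]
contact_force: [-0.6, 0.3, -0.1]
opening: 0.002
```

```bash
python3 -c "
from h import *
goal((.03,-.018,.148))
snap('wrist','w1.png')
print(ctrl.get_calibration('wrist')['cam_to_world'])
c=ctrl.get_calibration('wrist')
print(proj(c,Wp((.03,.014,.162))),proj(c,ctrl.get_state()['eef_pos']))"
```

```text
t 2.0 cab tcp [ 35.  -28.2 224. ] turn deg [-0.09 -0.34 -0.54] F [-0.6  0.3 -0.1] open 0.002
shift aligned mm [ 5.  10.2 76. ]  now-frame [ 4.7 10.3 76. ]
[[ 0.07289948 -0.95239927 -0.29600896  0.60155765]
 [ 0.99733549  0.06879429  0.02427497  0.14552875]
 [-0.00275574 -0.29698987  0.95487665  0.36721087]
 [ 0.          0.          0.          1.        ]]
(np.float64(390.1015860065386), np.float64(252.62682164354646)) (np.float64(313.06225863145755), np.float64(314.2235079962054))
```

View pics/w1.png

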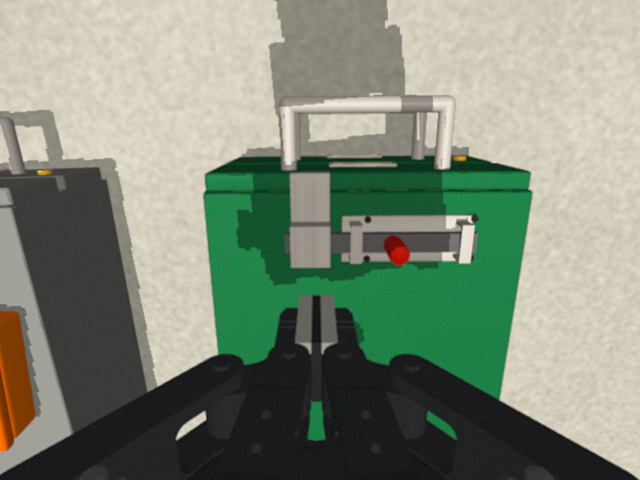

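The wrist view shows the green knob top at (400,256), the eye at (310,220), the bar from (287,103) to (450,103) and the closed fingertips at (317,310). The knob lies about 10 px right of the prediction, so I'll refit.

```bash
python3 - <<'E'
from h import *
from scipy.optimize import least_squares
c=ctrl.get_calibration('wrist');p0=np.load('cab.npy')
obs=[((400,256),(.03,.014,.162)),((289,103),(-.052,.0-.05,.109)),((449,103),(-.052,.05,.109)),((205,192),(0,-.103,.127)),((531,192),(0,.103,.127)),((291,267),(.042,-.048,.142)),((330,267),(.042,-.024,.142))]
f=lambda p:np.concatenate([np.array(proj(c,Wp(l,p)))-uv for uv,l in obs])
print(f(p0).reshape(-1,2).round(1))
r=least_squares(f,p0);print(r.x,p0);print(r.fun.reshape(-1,2).round(1))
goal()
E
```

```text
[[ -9.9  -3.4]
 [-10.5  -1.9]
 [-10.1  -3.1]
 [-11.7  -2.5]
 [ -4.9  -4.7]
 [ -8.8  -5.9]
 [ -8.7  -6.2]]
[ 0.64748263  0.17434335 -0.07066937] [ 0.64458493  0.16879458 -0.0651615 ]
[[-0.1  1. ]
 [-0.8  1.8]
 [-0.8  1.6]
 [-2.2  0.6]
 [ 3.5  0.2]
 [ 0.2 -2.5]
 [ 0.3 -2.5]]
t 2.05 cab tcp [ 34.8 -28.2 223.9] turn deg [-0.13 -0.33 -0.51] F [-0.  -1.2  0.1] open -0.001
```

```bash
python3 -c "
from h import *
np.save('cab.npy',[.6462,.172,-.0675])
goal((.03,-.018,.149))"
```

```text
t 2.05 cab tcp [ 33.5 -31.4 223.9] turn deg [-0.13 -0.33 -0.38] F [-0.  -1.2  0.1] open -0.001
shift aligned mm [ 3.5 13.4 74.9]  now-frame [ 3.2 13.6 74.9]
```

>>> apply_moves(moves=[[[0.003,0.004,0.025,0,-0.3,-0.4,1],[0,0.004,0.025,0,0,0,1],[0,0,0.02,0,0,0,1],[0,0,0,0,0,0,1],[0,0,0,0,0,0,1]]])

```text
time: 2.55
eef_pos: [0.671, 0.1532, 0.1535]
tcp_rot: [0.03, 1.0, -0.001, 0.0]
contact_force: [0.7, 0.4, -0.5]
opening: 0.001
```

```bash
python3 -c "
from h import *
goal((.03,-.018,.149))"
```

```text
t 2.55 cab tcp [ 26.  -17.1 153.5] turn deg [-0.07  0.02  0.47] F [ 0.7  0.4 -0.5] open 0.001
shift aligned mm [-4.  -0.9  4.5]  now-frame [-4.  -0.9  4.5]
```

>>> apply_moves(moves=[[[-0.003,0,0.004,0,0,0.4,1],[0,0.006,0,0,0,0,1],[0,0.006,0,0,0,0,1],[0,0.006,0,0,0,0,1],[0,0.006,0,0,0,0,1],[0,0.006,0,0,0,0,1],[0,0.006,0,0,0,0,1]]])

```text
time: 3.25
eef_pos: [0.678, 0.191, 0.1542]
tcp_rot: [0.033, 0.999, -0.002, 0.003]
contact_force: [0.1, -1.7, -0.2]
opening: -0.003
```

```bash
python3 -c "
from h import *
goal((.03,.036,.149))"
```

```text
t 3.25 cab tcp [ 30.5  21.1 154.2] turn deg [-0.23  0.35  0.1 ] F [ 0.1 -1.7 -0.2] open -0.003
shift aligned mm [ 0.5 14.9  5.2]  now-frame [ 0.5 14.9  5.1]
```

>>> apply_moves(moves=[[[0,0.005,0.002,0,0,0,1],[0,0.004,0.002,0,0,0,1],[0,0.003,0,0,0,0,1],[0,0.003,0,0,0,0,1]]])

```text
time: 3.65
eef_pos: [0.6799, 0.2014, 0.1525]
tcp_rot: [0.031, 0.999, -0.01, 0.003]
contact_force: [-2.7, -11.7, 3.1]
opening: -0.003
```

```bash
python3 -c "
from h import *
goal((.03,.036,.149))"
```

```text
t 3.65 cab tcp [ 31.6  31.6 152.5] turn deg [-1.08  0.38  0.27] F [ -2.7 -11.7   3.1] open -0.003
shift aligned mm [1.6 4.4 3.5]  now-frame [1.6 4.4 3.4]
```

>>> apply_moves(moves=[[[0,0.003,0,0,0,0,1],[0,-0.008,0,0,0,0,1],[0,-0.01,-0.015,1.0,0,0,1],[-0.0,-0.01,-0.03,0,0,0,1],[0.02,0,-0.02,0,0,0,1],[0.02,0,0,0,0,0,1],[0.02,0,0,0,0,0,1],[0,0,0,0,0,0,1],[0,0,0,0,0,0,1]]])

```text
time: 4.55
eef_pos: [0.6181, 0.1808, 0.2259]
tcp_rot: [0.032, 0.999, -0.018, 0.006]
contact_force: [0.3, 0.5, -0.2]
opening: 0.003
```

```bash
python3 -c "
from h import *
goal((-.0295,0,.095))
snap('wrist','w2.png')
c=ctrl.get_calibration('wrist')
for l in [(.03,.014,.162),(.03,.048,.162),(-.052,-.05,.109),(-.052,.05,.109)]: print(l,np.round(proj(c,Wp(l))))
print(np.round(proj(c,ctrl.get_state()['eef_pos'])))
"
```

```text
t 4.55 cab tcp [-28.6   6.8 225.9] turn deg [-2.09  0.7   0.15] F [ 0.3  0.5 -0.2] open 0.003
shift aligned mm [  0.9  -6.8 130.9]  now-frame [  2.5  -2.1 131.1]
(0.03, 0.014, 0.162) [329. 348.]
(0.03, 0.048, 0.162) [385. 349.]
(-0.052, -0.05, 0.109) [237. 196.]
(-0.052, 0.05, 0.109) [385. 198.]
[313. 314.]
```

View pics/w2.png

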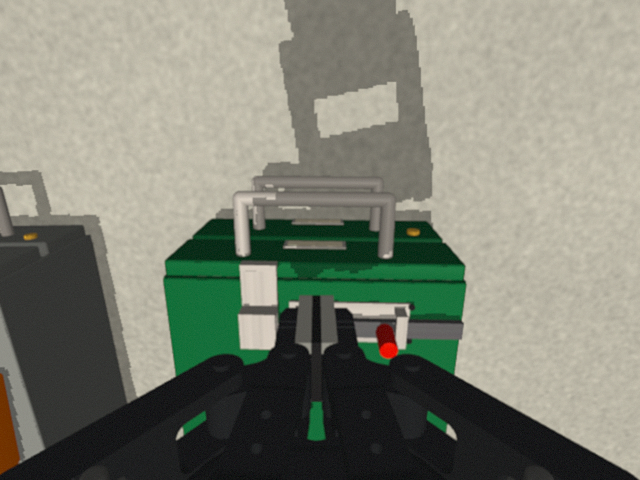

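The bolt is withdrawn: knob at (387,347), predicted (385,349). The bar ends at (240,201) and (388,201) match too. Descending between bar and panel.

>>> apply_moves(moves=[[[0.001,-0.002,0.02,-2.1,0.7,0,1],[0,-0.002,0.025,0,0,0,1],[0,0,0.025,0,0,0,1],[0,0,0.015,0,0,0,1],[0,0,0,0,0,0,1]]])

```text
time: 5.1
eef_pos: [0.6225, 0.1762, 0.14]
tcp_rot: [0.033, 0.999, 0.002, 0.003]
contact_force: [-0.5, -0.5, 0.7]
opening: 0.002
```

```bash
python3 -c "
from h import *
goal((-.0295,0,.097))"
```

```text
t 5.1 cab tcp [-24.    2.6 140. ] turn deg [0.2  0.31 0.08] F [-0.5 -0.5  0.7] open 0.002
shift aligned mm [ 5.5 -2.6 43. ]  now-frame [ 5.8 -2.8 43. ]
```

>>> apply_moves(moves=[[[0.006,0,0.002,0,0,0,1],[0,0,0.012,0,0,0,1],[0.001,0,0.012,0,0,0,1],[0.001,0,0.012,0,0,0,1],[0,0,0.004,0,0,0,1]]])

```text
time: 5.6
eef_pos: [0.617, 0.1776, 0.0987]
tcp_rot: [0.033, 0.999, 0.002, 0.006]
contact_force: [-0.1, 0.6, -0.4]
opening: 0.0
```

```bash
python3 -c "
from h import *
goal((-.0295,0,.097))"
```

```text
t 5.6 cab tcp [-29.5   3.6  98.7] turn deg [0.28 0.67 0.1 ] F [-0.1  0.6 -0.4] open 0.0
shift aligned mm [-0.  -3.6  1.7]  now-frame [ 0.  -3.6  1.6]
```

>>> apply_moves(moves=[[[0.006,0,0,0,-0.6,0,1],[0.008,0,0,0,0,0,1],[0.012,0,0,0,0,0,1],[0.012,0,0,0,0,0,1],[0.012,0,0,0,0,0,1],[0.012,0,0,0,0,0,1]]])

```text
time: 6.2
eef_pos: [0.5715, 0.1804, 0.1018]
tcp_rot: [0.033, 0.999, 0.004, 0.04]
contact_force: [9.4, -0.5, -4.3]
opening: -0.003
```

```bash
python3 -c "
from h import *
goal((-.195,.003,.099))"
```

```text
t 6.2 cab tcp [-75.1   3.4 101.8] turn deg [0.58 4.58 0.06] F [ 9.4 -0.5 -4.3] open -0.003
shift aligned mm [119.9  -0.4   2.8]  now-frame [119.7  -0.2  -6.8]
```

>>> apply_moves(moves=[[[0.012,0,0,0,2,0,1],[0.012,0,0,0,2,0,1],[0.012,0,0,0,2,0,1],[0.012,0,0,0,1.5,0,1],[0.012,0,0,0,1.5,0,1],[0.012,0,0,0,1.5,0,1]]])

```text
time: 6.8
eef_pos: [0.52, 0.1843, 0.1109]
tcp_rot: [0.032, 0.999, 0.009, -0.017]
contact_force: [9.3, -1.6, 2.4]
opening: -0.004
```

```bash
python3 -c "
from h import *
goal((-.195,.003,.099))"
```

```text
t 6.8 cab tcp [-126.8    3.7  110.9] turn deg [ 0.99 -1.93  0.14] F [ 9.3 -1.6  2.4] open -0.004
shift aligned mm [68.2 -0.7 11.9]  now-frame [67.8 -0.8 14.1]
```

>>> apply_moves(moves=[[[0,0,0.006,0,-1.2,0,1],[0,0,0.006,0,0,0,1],[0,0,0.005,0,0,0,1],[0.01,0,0.001,0,0.5,0,1],[0.01,0,0.002,0,0.5,0,1]]])

```text
time: 7.3
eef_pos: [0.5103, 0.186, 0.0981]
tcp_rot: [0.032, 0.999, 0.011, 0.002]
contact_force: [8.7, -2.1, 5.3]
opening: -0.001
```

```bash
python3 -c "
from h import *
goal((-.195,.003,.099))"
```

```text
t 7.3 cab tcp [-136.6    4.8   98.1] turn deg [1.22 0.18 0.16] F [ 8.7 -2.1  5.3] open -0.001
shift aligned mm [58.4 -1.8 -0.9]  now-frame [58.4 -1.6 -1.1]
```

>>> apply_moves(moves=[[[0.012,0,0.001,1,0.8,0,1],[0.012,0,0.001,0,0.8,0,1],[0.012,0,0.001,0,0.8,0,1],[0.01,0,0.001,0,0.8,0,1],[0.01,0,0.001,0,0.8,0,1]]])

```text
time: 7.8
eef_pos: [0.4709, 0.1886, 0.0981]
tcp_rot: [0.032, 0.999, 0.004, -0.008]
contact_force: [8.3, -1.3, -3.0]
opening: 0.004
```

```bash
python3 -c "
from h import *
goal((-.195,.003,.099))"
```

```text
t 7.8 cab tcp [-176.     4.7   98.1] turn deg [ 0.41 -0.97  0.2 ] F [ 8.3 -1.3 -3. ] open 0.004
shift aligned mm [19.  -1.7 -0.9]  now-frame [19.  -1.6 -0.6]
```

>>> apply_moves(moves=[[[0.008,0,0.001,0,0,0,1],[0.007,0,0.001,0,0.5,0,1],[0.006,0,0.001,0,0.5,0,1],[0.005,0,0.001,0,0.5,0,1]]])

```text
time: 8.2
eef_pos: [0.4572, 0.1895, 0.0982]
tcp_rot: [0.032, 0.999, 0.005, -0.003]
contact_force: [7.7, 0.1, -2.5]
opening: 0.0
```

```bash
python3 -c "
from h import *
goal((-.195,.003,.099))"
```

```text
t 8.2 cab tcp [-189.7    4.8   98.2] turn deg [ 0.58 -0.34  0.25] F [ 7.7  0.1 -2.5] open 0.0
shift aligned mm [ 5.3 -1.8 -0.8]  now-frame [ 5.3 -1.7 -0.7]
```

>>> apply_moves(moves=[[[0.005,0,0.001,0,0.3,0,1],[0.005,0,0.001,0,0.3,0,1],[0.005,0,0.001,0,0.3,0,1],[0.005,0,0.001,0,0.3,0,1]]])

```text
time: 8.6
eef_pos: [0.4513, 0.19, 0.0985]
tcp_rot: [0.031, 0.999, 0.006, 0.007]
contact_force: [12.9, -1.8, -4.3]
opening: 0.004
```

```bash
python3 -c "
from h import *
goal((-.195,.003,.099))"
```

```text
t 8.6 cab tcp [-195.7    4.8   98.5] turn deg [0.75 0.78 0.32] F [12.9 -1.8 -4.3] open 0.004
shift aligned mm [-0.7 -1.8 -0.5]  now-frame [-0.7 -1.8 -0.5]
```

>>> apply_moves(moves=[[[0.005,0,0.001,0,0.5,0,1],[-0.005,0,0,0,0,0,1],[-0.005,0,-0.006,0,0,0,1],[0,0,-0.03,0,0,0,1],[0,0.01,-0.045,0,0,0,1],[0,0.02,-0.04,0,0,0,1],[0,0.02,0,0,0,0,0.2],[0,0,0,0,0,0,0.2],[0,0,0,0,0,0,0.2]]])

```text
time: 9.5
eef_pos: [0.458, 0.2385, 0.2221]
tcp_rot: [0.031, 0.999, 0.006, 0.001]
contact_force: [-0.5, 0.3, 0.2]
opening: 0.399
```

```bash
python3 -c "
from h import *
goal((-.125,.0485,.2))
snap('wrist','w3.png')
c=ctrl.get_calibration('wrist')
for l in [(-.16,.0485,.124),(-.16,.103,.124),(0.01,.0485,.083),(.01,.002,.111),(.01,.095,.111)]: print(l,np.round(proj(c,Wp(l))))
"
```

```text
t 9.5 cab tcp [-192.3   53.6  222.1] turn deg [0.65 0.13 0.3 ] F [-0.5  0.3  0.2] open 0.399
shift aligned mm [-67.3  -5.1  22.1]  now-frame [-67.2  -5.7  22.2]
(-0.16, 0.0485, 0.124) [305. 287.]
(-0.16, 0.103, 0.124) [386. 287.]
(0.01, 0.0485, 0.083) [306. 440.]
(0.01, 0.002, 0.111) [250. 467.]
(0.01, 0.095, 0.111) [361. 466.]
```

View pics/w3.png

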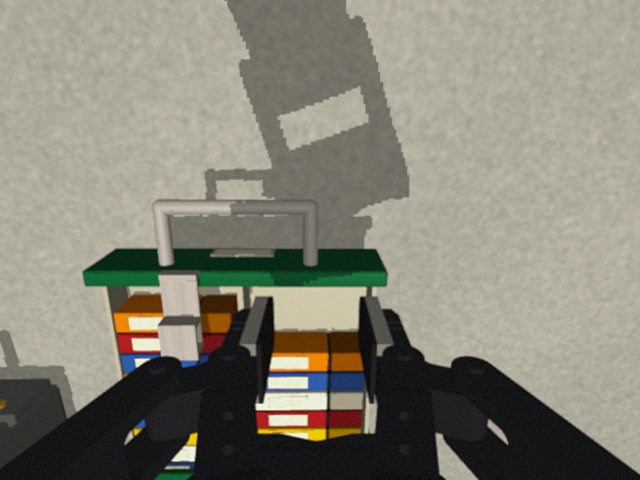

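The wrist view shows the drawer fully out (panel corner (387,285), predicted (386,287)). The row is standing, its front top edge at row ~333, with lane walls at columns ~252 and ~368.

```bash
python3 -c "
from h import *
c=ctrl.get_calibration('wrist')
for u,v,z in [(330,333,.115),(364,350,.115),(364,333,.115),(253,287,.111),(367,300,.111),(370,292,.111),(387,285,.124),(88,285,.124),(330,352,.115),(329,440,.115)]: print(u,v,(cab(atz(c,u,v,z))*1e3).round(1))
"
```

```text
330 333 [-119.7   66.3  115. ]
364 350 [-105.4   91.6  115. ]
364 333 [-119.7   91.   115. ]
253 287 [-154.2   11.6  111. ]
367 300 [-144.1   92.6  111. ]
370 292 [-150.4   94.4  111. ]
387 285 [-161.7  103.5  124. ]
88 285 [-161.3  -96.5  124. ]
330 352 [-103.8   66.6  115. ]
329 440 [-21.9  67.2 115. ]
```

>>> apply_moves(moves=[[[-0.02,-0.004,0,0.6,0,0.3,0.2],[-0.02,0,0.01,0,0,0,0.2],[-0.01,0,0.025,0,0,0,0.2],[0,0,0.025,0,0,0,0.2],[0,0,0.01,0,0,0,0.2],[0,0,0,0,0,0,0.2]]])

```text
time: 10.15
eef_pos: [0.5048, 0.2256, 0.1432]
tcp_rot: [0.036, 0.999, -0.002, -0.006]
contact_force: [-0.6, 0.1, -0.3]
opening: 0.401
```

```bash
python3 -c "
from h import *
goal((-.140,.049,.092))"
```

```text
t 10.15 cab tcp [-144.7   44.   143.2] turn deg [-0.28 -0.68 -0.24] F [-0.6  0.1 -0.3] open 0.401
shift aligned mm [-4.7  5.  51.2]  now-frame [-5.3  5.3 51.1]
```

>>> apply_moves(moves=[[[-0.003,0.005,0,-0.3,-0.7,-0.2,0.2],[-0.001,0,0.01,0,0,0,0.2],[0,0,0.012,0,0,0,0.2],[0,0,0.01,0,0,0,0.2],[0,0,0,0,0,0,0.2]]])

```text
time: 10.65
eef_pos: [0.5103, 0.2309, 0.1113]
tcp_rot: [0.034, 0.999, 0.001, 0.002]
contact_force: [0.7, -0.5, -0.0]
opening: 0.399
```

```bash
python3 -c "
from h import *
goal((-.140,.049,.092))
snap('side','s2.png',(150,60,420,262),2.9)"
```

```text
t 10.65 cab tcp [-139.6   49.6  111.3] turn deg [ 0.11  0.26 -0.01] F [ 0.7 -0.5 -0. ] open 0.399
shift aligned mm [ 0.4 -0.6 19.3]  now-frame [ 0.5 -0.6 19.3]
```

View pics/s2.png

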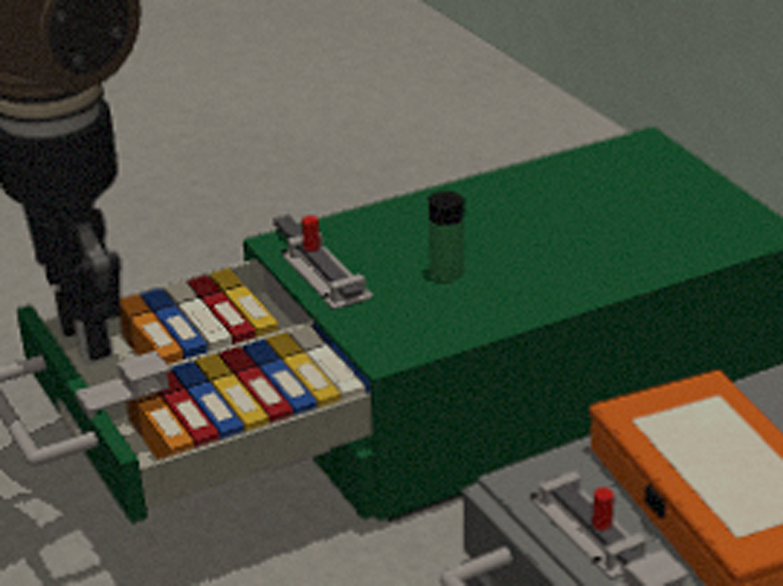

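The side view shows the bolt withdrawn, the drawer out, the row upright, and the fingers (crop (100,340)) in the gap in front of the amber mailer. The vial stands undisturbed. Lowering.

>>> apply_moves(moves=[[[0,0,0.008,0,0,0,0.2],[0,0,0.007,0,0,0,0.2],[0,0,0.003,0,0,0,0.2],[0,0,0,0,0,0,0.2]]])

```text
time: 11.1
eef_pos: [0.5114, 0.2313, 0.0932]
tcp_rot: [0.034, 0.999, 0.001, 0.004]
contact_force: [0.7, 0.4, -0.6]
opening: 0.404
```

```bash
python3 -c "
from h import *
goal((-.140,.049,.091))"
```

```text
t 11.1 cab tcp [-138.5   50.1   93.2] turn deg [0.16 0.41 0.01] F [ 0.7  0.4 -0.6] open 0.404
shift aligned mm [ 1.5 -1.1  2.2]  now-frame [ 1.5 -1.1  2.2]
```

>>> apply_moves(moves=[[[-0.004,-0.001,0.001,0,0.4,0,0.2],[-0.005,0,0,0,0,0,0.2],[-0.005,0,0,0,0,0,0.2],[-0.005,0,0,0,0,0,0.2],[-0.005,0,0,0,0,0,0.2],[-0.005,0,0,0,0,0,0.2],[-0.005,0,0,0,0,0,0.2]]])

```text
time: 11.8
eef_pos: [0.5484, 0.2278, 0.093]
tcp_rot: [0.034, 0.999, 0.002, 0.0]
contact_force: [-0.2, 0.3, -0.4]
opening: 0.402
```

```bash
python3 -c "
from h import *
goal((-.082,.049,.091))"
```

```text
t 11.8 cab tcp [-101.3   49.1   93. ] turn deg [ 0.18 -0.    0.  ] F [-0.2  0.3 -0.4] open 0.402
shift aligned mm [-19.3  -0.1   2. ]  now-frame [-19.3  -0.1   2. ]
```

>>> apply_moves(moves=[[[-0.004,0,0,0,0,0,0.2],[-0.004,0,0,0,0,0,0.2],[-0.003,0,0,0,0,0,0.2],[-0.002,0,0,0,0,0,0.2]]])

```text
time: 12.2
eef_pos: [0.5626, 0.2269, 0.0929]
tcp_rot: [0.034, 0.999, 0.002, -0.001]
contact_force: [-1.1, 0.8, 0.3]
opening: 0.397
```

```bash
python3 -c "
from h import *
goal((-.082,.049,.091))"
```

```text
t 12.2 cab tcp [-87.2  49.1  92.9] turn deg [ 0.17 -0.06 -0.01] F [-1.1  0.8  0.3] open 0.397
shift aligned mm [-5.2 -0.1  1.9]  now-frame [-5.2 -0.1  1.9]
```

>>> apply_moves(moves=[[[-0.002,0,0,0,0,0,0.2],[-0.002,0,0,0,0,0,0.2]]])

```text
time: 12.4
eef_pos: [0.5667, 0.2266, 0.0928]
tcp_rot: [0.034, 0.999, 0.001, -0.001]
contact_force: [-1.1, 0.2, 0.5]
opening: 0.404
```

>>> apply_moves(moves=[[[-0.002,0,0,0,0,0,0.2]]])

```text
time: 12.5
eef_pos: [0.5688, 0.2265, 0.0929]
tcp_rot: [0.034, 0.999, 0.001, -0.001]
contact_force: [-1.0, -0.2, 0.2]
opening: 0.405
```

```bash
python3 -c "
from h import *
goal((-.082,.049,.091))"
```

```text
t 12.5 cab tcp [-80.9  49.1  92.9] turn deg [ 0.17 -0.09  0.  ] F [-1.  -0.2  0.2] open 0.405
shift aligned mm [ 1.1 -0.1  1.9]  now-frame [ 1.1 -0.1  1.9]
```

>>> apply_moves(moves=[[[-0.0015,0,0,0,0,0,0.2]]])

```text
time: 12.6
eef_pos: [0.5692, 0.2265, 0.0927]
tcp_rot: [0.034, 0.999, 0.001, -0.003]
contact_force: [-7.5, 0.3, 4.4]
opening: 0.398
```

>>> apply_moves(moves=[[[-0.0015,0,0,0,0,0,0.2]]])

```text
time: 12.7
eef_pos: [0.5691, 0.2265, 0.0924]
tcp_rot: [0.034, 0.999, 0.001, -0.005]
contact_force: [-6.3, 0.6, 4.2]
opening: 0.395
```

>>> apply_moves(moves=[[[-0.001,0,0,0,0,0,0.2]]])

```text
time: 12.8
eef_pos: [0.569, 0.2265, 0.0922]
tcp_rot: [0.034, 0.999, 0.001, -0.007]
contact_force: [-3.7, 0.3, 1.9]
opening: 0.4
```

The force rose sharply to 7.5 N and the tool stopped at x = 0.569, so the row is home. Backing off, rising and checking.

>>> apply_moves(moves=[[[0.004,0,0,0,-0.5,0,0.2],[0.01,0,0,0,-0.3,0,0.2],[0.006,0,-0.01,0,0,0,0.2],[0,0,-0.04,0,0,0,0.2],[0,0,-0.04,0,0,0,0.2],[0.03,0.03,-0.03,0,0,0,0.2],[0.03,0.03,0,0,0,0,0.2],[0,0.03,0,0,0,0,0.2],[0,0,0,0,0,0,0.2],[0,0,0,0,0,0,0.2]]])

```text
time: 13.8
eef_pos: [0.493, 0.3223, 0.2219]
tcp_rot: [0.034, 0.999, 0.003, 0.009]
contact_force: [0.5, -0.3, 0.0]
opening: 0.403
```

```bash
python3 -c "
from h import *
goal()
snap('side','s3.png',(150,60,420,262),2.9)
snap('top','t2.png',(130,110,270,300),3)
c=ctrl.get_calibration('side')
T=ctrl.get_calibration('top')
for n,l in dict(plateL=(.0095,.091,.115),plateR=(.0095,.007,.115),m1L=(-.0705,.091,.115),m1R=(-.0705,.007,.115),panL=(-.1605,.103,.124),panR=(-.1605,-.103,.124)).items():
  a=np.array(proj(c,Wp(l)));b=np.array(proj(T,Wp(l)));print(n,((a-[150,60])*2.9).round(),((b-[130,110])*3).round())"
```

```text
t 13.8 cab tcp [-162.9  139.6  221.9] turn deg [ 0.41  1.   -0.06] F [ 0.5 -0.3  0. ] open 0.403
plateL [261. 254.] [ 69. 312.]
plateR [312. 308.] [179. 322.]
m1L [158. 283.] [ 55. 418.]
m1R [205. 340.] [167. 429.]
panL [ 29. 299.] [ 22. 537.]
panR [138. 456.] [300. 565.]
```

View pics/s3.png

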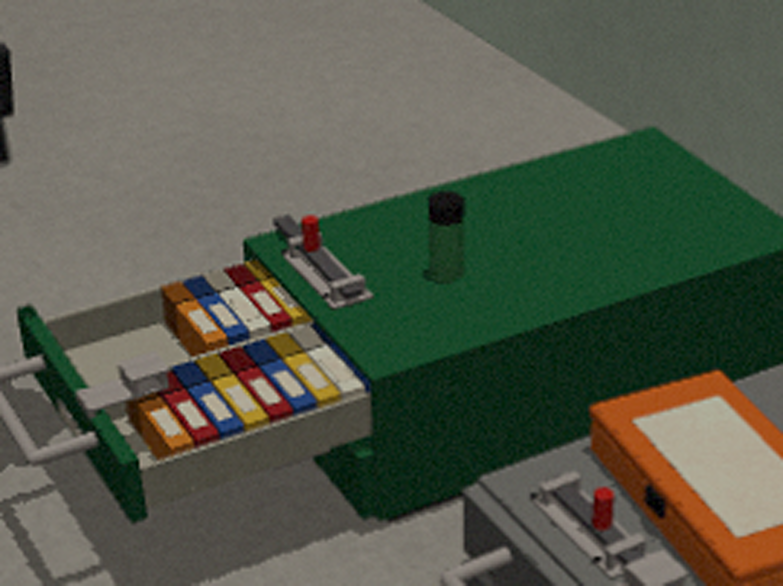

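View pics/t2.png

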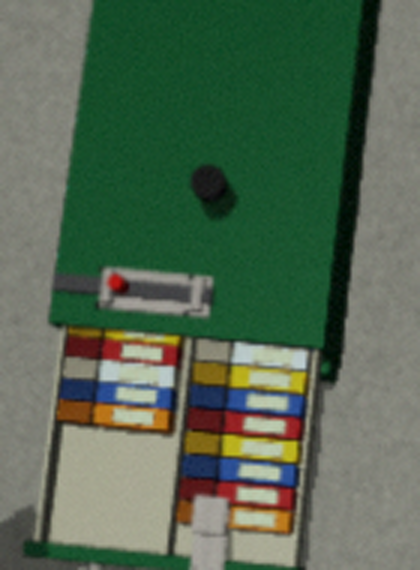

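The side view shows the row closed up at (165–310, 270–350), all upright. The panel corner at (28,305) hasn't moved, the bolt is out, and the vial, grey bolt and box are unmoved. The top view shows the row front at rows ~425–431, predicted 418–429 for a fully closed row, and no gaps. Handing in.

```bash
python3 -c "
from h import *
print(ctrl.sign_off())"
```

```text
the job is handed in; nothing more can be done
None
```

The job is done and handed in at about 14 s. I withdrew the green bolt, drew the upper drawer out to its stop, and slid the five mailers back against the follower plate. The hand-in gives no verdict.

- **Bolt:** the knob stood within about 2 px of where it should be when fully withdrawn, and the push met the end stop at about 12 N.
- **Drawer:** the pull met its stop at about 13 N. The panel sat at the fully-out position and had not moved after the row was pushed.
- **Row:** it slid at about 1 N, then stopped hard at 7.5 N, just under the 8 N that would push the drawer shut. The fingers stopped within about 1 mm of where a gap-free row should end.
- **Final pictures:** the mailers look upright, square and closed up, and the vial, slide box and grey bolt look undisturbed. The dropper bottle was not in the last crops, but the arm never went near it. The robot was clear of everything.

**Disagreements:**
- The wrist camera put the cabinet about 5 mm further left than the fixed cameras, so I worked from a compromise position. Later views agreed with it to about 2 mm.
- In the last top view the row's front edge read 2–7 enlarged px (about 1.5–5 mm) nearer the robot than predicted. Some of the front face shows from that angle, so I relied on the force stop and finger position instead.

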